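# Seat the turned hub against the three locating pins

## Task

Slide the bare aluminium hub across the black inspection plate until it is fully home against all three steel locating pins, keeping it flat on the plate the whole way. Then let go and leave it there; do not disturb the orange mock-up or the brass bushing.

Things in the scene. Friction and masses are not known exactly. Their poses are not given: they have to be found in the camera images.
- hub: The part to seat: silvery turned aluminium hub, loose, upright, 0.3-0.6 kg, round about its vertical axis. Foot: cylinder 80 mm in diameter, 25 mm high; above it a 70 to 54 mm cone, then a collar 52 mm in diameter, 40 to 52 mm above the foot, with a bore 34 mm wide, 12 mm deep. Origin: centre of the underside, z up, yaw means nothing. Stands on the black plate; slides when pushed low on its foot.
- mockup: Bright orange printed copy of the hub, same shape and size, 0.18 kg, loose, standing on the same plate beside the hub, their centres 100 to 145 mm apart, either one left or right. Origin: centre of the underside. To be left where it is.
- bushing: Small brass stepped bushing, 52 mm in diameter at the foot, 40 mm high, loose on the desk to the left of the plate. Origin: centre of the underside. To be left where it is.
- nest (a point): Point on the plate's top (plate fixed, 280 x 250 x 10 mm) where the hub's origin lies when home; white 84 mm circle around it. x runs from the nest's open side to its middle pin, z up. Three fixed steel pins, 16 mm in diameter, 20 mm high, centred 48 mm from it at 0, +50, -50 degrees from x. Plate edges: 200 mm to -x, 80 to +x, 125 to each side. Hub starts 110 to 140 mm to -x, 50 to 70 to one side.

How it is judged:
By the outcome, as a careful person would: the job done as asked, in the order asked, and still so for the second after the job is handed in, with the robot touching nothing.
It also fails if it takes over 48 s, if anything falls off the work surface, if the arm or the gripper's body presses on something with over 40 N, if the wrist force passes 120 N, or if a joint passes its speed limit or range.

## Robot

A 7-joint arm with a two-finger parallel gripper is mounted at the origin on the work surface. World frame = base frame: x ahead of the robot, y to its left, z up, the work surface at z = 0. Lengths are in mm, angles in rad, forces in N, time in s.
With the tool pointing down it reaches from about 400 to 925 mm from the base axis. Payload 4.1 kg.
Tool frame: the origin (TCP) lies at the very end of the fingers, on their centre line; the grasp point (between the pads) lies robot.tcp_to_grasp behind it (robot.tcp_to_grasp is the distance from the TCP to the grasp point, in mm); z points along the fingers, y is the direction in which the jaws open and shut (so a half turn about z gives the same grasp; the last joint's range is limited). The gripper opens to 85 mm and grips with 20 to 120 N. Pads are 22 mm wide; open, the fingers measure 114 mm over their backs; the gripper's body (76 mm by 85 mm) begins 54 mm behind the grasp point. The pads swing forward as they close: fully open they stand 13 mm farther back than shut.
Start: joints at [1.008, 0.398, 0.045, 1.537, -0.019, 1.207, -0.051], TCP at [290.818, -581.351, 231.347] pointing down, gripper open.
Joint ranges: [-2.82, 2.82], [-0.49, 2.23], [-1.37, 1.46], [0, 2.46], [-1.36, 4.5], [0.23, 2], [-2.94, 2.94]. Speed limits (rad/s): [2.57, 2.57, 3.14, 3.14, 3.14, 3.14, 3.14].

## Interface

Orientations are given as a unit quaternion [w, x, y, z].
In Python, from rig import robot gives the robot as it stands. The module is installed in compiled form; this text tells all that it offers. Calls block until the motion is done:
- robot.move_ptp(position, orientation): joint-space move of the TCP to a pose.
- robot.move_linear(position, rot=None, v=150): straight line of the TCP; rot=None keeps the orientation; v is the mean speed in mm/s.
- robot.movej(angles): joint-space move.
- robot.gripper_to(opening, f_grip=None): finger opening in mm; f_grip is the grip in N (None keeps the last); returns when the fingers have stopped.
- robot.pause(seconds).
- robot.solve_ik(position, orientation): joint angles nearest the present ones, or None.
- robot.camera(name): name is "side" or "top" or "wrist"; returns the picture (480x640x3 uint8, red, green, blue); there is no depth.
- robot.camera_model(name): a dict with "fx", "fy", "cx", "cy" (pixels), "dist_coeffs" ([k1, k2, p1, p2, k3] as OpenCV has them; the pictures are not rectified), "R" (3x3) and "t" (3): a world point X has camera coordinates R X + t. Camera axes: x right, y down, z forward; pixel columns grow to the right and rows downward; lengths in mm; the calibration is good to about 2 mm. A picture is of the moment at which its call begins: read the wrist's pose just before it. camera_model takes no time and is no camera call; for the wrist camera it gives the pose at the moment of the call.
A pose or a line that the arm cannot do raises robot.Unreachable and nothing moves.
- robot.finish_job(): hands the job in, once; it reports no verdict.
Trained networks look in the newest picture that a camera, given by its name, has taken for a name from the list of things; names that differ only in an ending like _2 or _b are one class to them, and where a whole thing is asked for, a point or a joint stands for the part that bears it (a point fixed in the world has none). Each returns a list of dicts, best first, with "p" (0 to 1); they miss things now and then, are a little off and sometimes report something else, mostly with a low value. They report only what shows in the picture. A call takes as long as a camera call.
- robot.regions_of(name, camera): "mask" (480x640 bool, what is visible of it) and "at" ([column, row] in pixels, amid what is visible of it).
- robot.spot_point(name, camera): "at" ([column, row] in pixels: a listed point, or the origin of a listed thing).
Readings, each from a call of its own:
- robot.get_time_s(): time.
- robot.get_q(): joint angles.
- robot.get_joint_velocities(): joint speeds.
- robot.get_joint_efforts(): joint torques, N m.
- robot.get_eef_pos(): TCP position.
- robot.get_tcp_rot(): TCP orientation.
- robot.get_wrist_force(): force on the tool from outside, world axes, zero at the start.
- robot.get_torque(): the same for the moment, N m.
- robot.get_grip_width(): finger opening in mm.
Only numpy, scipy, OpenCV 4.12 (cv2) and the standard library are available. Lean on these libraries where they do the work, as an engineer would, in place of code of your own. Each camera call takes 0.05 s, during which the arm holds its last target.

## Working session

There is one attempt and no reset: what is moved stays moved. The work goes in short steps, each a Python script; the robot and the scene stay as the last script left them, time stands still between calls to the robot, and variables do not carry over. Pictures are saved under pics/ and viewed, and the job is handed in when it is done.

```bash
mkdir -p pics; ls
python3 - <<'E'
from rig import robot
import cv2,numpy as np
print(robot.get_time_s(),robot.tcp_to_grasp,robot.get_eef_pos(),robot.get_tcp_rot(),robot.get_grip_width())
for c in ["side","top","wrist"]:
    im=robot.camera(c); cv2.imwrite(f"pics/{c}0.png",im[:,:,::-1])
    m=robot.camera_model(c); print(c,{k:np.round(v,3).tolist() for k,v in m.items()})
    for n in ["hub","mockup","bushing","nest"]:
        print(n,[(d["at"],round(d["p"],2)) for d in robot.spot_point(n,c)][:3])
print(robot.get_time_s())
E
```

```text
pics
0.0 18.700000000000003 [ 290.53762743 -580.75849349  230.26549617] [-9.25554330e-04  9.73216861e-01  2.29886957e-01 -2.67871431e-04] 85.56909396536732
side {'fx': 502.887, 'fy': 502.887, 'cx': 318.542, 'cy': 233.334, 'dist_coeffs': [-0.039, 0.0, 0.0, 0.0, 0.0], 'R': [[0.963, -0.27, 0.016], [-0.169, -0.644, -0.746], [0.212, 0.716, -0.666]], 't': [-513.536, 214.912, 477.218]}
hub [([308.9, 388.4], 0.97)]
mockup [([314.7, 302.6], 0.7)]
bushing [([324.3, 165.6], 0.7)]
nest [([420.3, 340.1], 0.76), ([326.8, 166.5], 0.47), ([310.0, 391.5], 0.25)]
top {'fx': 558.545, 'fy': 558.545, 'cx': 320.294, 'cy': 234.847, 'dist_coeffs': [-0.165, 0.0, 0.0, 0.0, 0.0], 'R': [[0.019, -1.0, -0.004], [-0.993, -0.018, -0.119], [0.118, 0.006, -0.993]], 't': [112.326, 580.947, 816.187]}
hub [([438.1, 283.2], 0.71)]
mockup [([366.8, 259.2], 0.75)]
bushing [([183.1, 196.2], 0.6)]
nest [([424.4, 198.3], 0.73)]
wrist {'fx': 363.383, 'fy': 363.383, 'cx': 314.114, 'cy': 238.605, 'dist_coeffs': [0.005, 0.0, 0.0, 0.0, 0.0], 'R': [[0.447, -0.895, -0.001], [-0.862, -0.431, 0.267], [-0.24, -0.118, -0.964]], 't': [-647.98, -34.208, 378.162]}
hub []
mockup []
bushing []
nest []
0.75
```

View pics/top0.png

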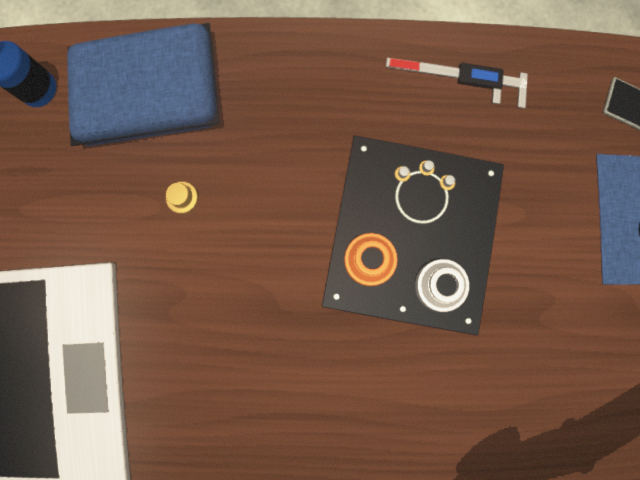

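View pics/side0.png

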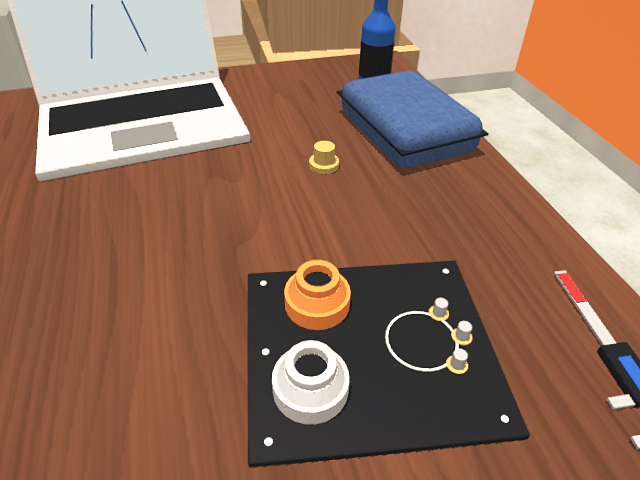

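```bash
cat > h.py <<'E'
from rig import robot
import cv2,numpy as np
from scipy.optimize import minimize,least_squares
def proj(m,X):
    p,_=cv2.projectPoints(np.asarray(X,float).reshape(-1,3),cv2.Rodrigues(np.array(m["R"]))[0],np.array(m["t"],float),
      np.array([[m["fx"],0,m["cx"]],[0,m["fy"],m["cy"]],[0,0,1.]]),np.array(m["dist_coeffs"]));return p.reshape(-1,2)
def back(m,uv,z):
    K=np.array([[m["fx"],0,m["cx"]],[0,m["fy"],m["cy"]],[0,0,1.]])
    u=cv2.undistortPoints(np.asarray(uv,float).reshape(-1,1,2),K,np.array(m["dist_coeffs"])).reshape(-1,2)
    R=np.array(m["R"]);t=np.array(m["t"]);d=np.c_[u,np.ones(len(u))]@R;c=-R.T@t
    return c+d*((z-c[2])/d[:,2])[:,None]
A=np.linspace(0,2*np.pi,60,endpoint=False)
def circ(x,y,r,z):return np.c_[x+r*np.cos(A),y+r*np.sin(A),0*A+z]
def fit_hub(cam,name,im=None):
    """silhouette fit of hub-like body on plate"""
    m=robot.camera_model(cam)
    r=robot.regions_of(name,cam)
    if not r:return None
    mask=r[0]["mask"].astype(np.uint8)
    x0=back(m,[r[0]["at"]],30)[0,:2]
    # dense: area symmetric difference
    def cost(q):
        P=np.vstack([circ(*q,40,10),circ(*q,40,35),circ(*q,26,62)])
        h=cv2.convexHull((proj(m,P)*16).astype(np.float32)).astype(np.int32)
        g=np.zeros((480*1,640),np.uint8);cv2.fillConvexPoly(g,h,1,shift=4)
        return float((g!=mask).sum())
    b=minimize(cost,x0,method="Nelder-Mead",options=dict(initial_simplex=[x0,x0+[12,0],x0+[0,12]],xatol=.1))
    return b.x,b.fun,mask.sum(),r[0]["p"]
E
python3 - <<'E'
from h import *
for c in ["top","side"]:
    im=robot.camera(c);m=robot.camera_model(c)
    for n in ["hub","mockup"]: print(c,n,fit_hub(c,n))
    g=cv2.cvtColor(im,cv2.COLOR_RGB2HSV)
    # white ring: bright, low saturation, near nest spot
    s=robot.spot_point("nest",c)[0]["at"]
    w=((g[...,2]>150)&(g[...,1]<60)).astype(np.uint8)
    ys,xs=np.nonzero(w)
    P=back(m,np.c_[xs,ys],10)[:,:2]; c0=back(m,[s],10)[0,:2]
    for rr in (9,5,3,3):
        d=np.linalg.norm(P-c0,axis=1); k=abs(d-42)<rr
        f=least_squares(lambda q:np.linalg.norm(P[k]-q,axis=1)-42,c0,loss="soft_l1"); c0=f.x
    print(c,"spot",back(m,[s],10),"ring",c0,k.sum(),np.linalg.norm(P[k]-c0,axis=1).mean())
    # dark plate corners
    d=((g[...,2]<75)).astype(np.uint8); n,l,st,ce=cv2.connectedComponentsWithStats(d)
    i=l[int(s[1]),int(s[0])]; pts=np.c_[np.nonzero(l==i)][:,::-1].astype(float)
    h=cv2.convexHull(pts.astype(np.float32)).reshape(-1,2)
    print(cv2.minAreaRect(back(m,h,10)[:,:2].astype(np.float32)))
    print(cv2.boxPoints(cv2.minAreaRect(back(m,h,10)[:,:2].astype(np.float32))).round(1).tolist())
    # yellow bases of pins
    y=((g[...,0]>12)&(g[...,0]<32)&(g[...,1]>100)&(g[...,2]>130)).astype(np.uint8)
    print([(np.round(back(m,[q],10)[0,:2],1),a[4]) for q,a in zip(*[x for x in cv2.connectedComponentsWithStats(y)[3:1:-1]]) if a[4]>8][:12])
E
```

```text
top hub (array([637.4870365 , 355.93853573]), np.float64(1368.0), np.uint64(880), 0.52)
top mockup (array([543.83259533,  45.21398263]), np.float64(120.0), np.uint64(2160), 0.84)
top spot [[644.75539485 -36.31603552  10.        ]] ring [647.91163901 -36.94399342] 317 41.38559990955289
((646.2862548828125, -37.57856750488281), (69.56271362304688, 70.98432159423828), 1.1353671550750732)
[[610.7999877929688, -2.799999952316284], [612.2000122070312, -73.80000305175781], [681.7999877929688, -72.4000015258789], [680.4000244140625, -1.399999976158142]]
[(array([574.2, 124.1]), np.int32(305003)), (array([690.6, -42.4]), np.int32(85)), (array([679.5,  -3.1]), np.int32(91)), (array([667.9, -75.9]), np.int32(87)), (array([639.2, 348.5]), np.int32(809)), (array([543.8,  43.7]), np.int32(554)), (array([545.3,  42.4]), np.int32(569))]
side hub (array([505.59731346, -65.64176398]), np.float64(239.0), np.uint64(5124), 0.64)
side mockup None
side spot [[650.7699878  -38.26649224  10.        ]] ring [647.87971298 -37.67534637] 483 41.33491265431237
((645.9530639648438, -37.35890197753906), (74.24945068359375, 75.39517211914062), 41.9314079284668)
[[593.0999755859375, -34.099998474121094], [643.5, -90.19999694824219], [698.7999877929688, -40.599998474121094], [648.4000244140625, 15.5]]
[(array([576.1, 146.5]), np.int32(296142)), (array([741.6, 959.2]), np.int32(7200)), (array([ 695. , 1205.4]), np.int32(10)), (array([1004.8,  870. ]), np.int32(749)), (array([642. , 355.1]), np.int32(796)), (array([546.4,  63.1]), np.int32(1890)), (array([681.1,  -9.3]), np.int32(120)), (array([691.6, -48.5]), np.int32(133)), (array([668. , -81.8]), np.int32(147))]
```

```bash
cat >> h.py <<'E'
def fit_mask(m,mask,x0):
    from scipy import ndimage
    def cost(q):
        P=np.vstack([circ(*q,40,10),circ(*q,40,35),circ(*q,26,62)])
        h=cv2.convexHull((proj(m,P)*16).astype(np.float32)).astype(np.int32)
        g=np.zeros((480,640),np.uint8);cv2.fillConvexPoly(g,h,1,shift=4)
        return float((g!=mask).sum())
    x0=np.array(x0,float)
    b=minimize(cost,x0,method="Nelder-Mead",options=dict(initial_simplex=[x0,x0+[12,0],x0+[0,12]],xatol=.1))
    return b.x,b.fun
def hub_col(cam,x0,im=None):
    im=robot.camera(cam) if im is None else im;m=robot.camera_model(cam)
    g=cv2.cvtColor(im,cv2.COLOR_RGB2HSV)
    w=((g[...,2]>95)&(g[...,1]<70)).astype(np.uint8)
    roi=np.zeros_like(w);P=np.vstack([circ(*x0,62,10),circ(*x0,40,70)])
    cv2.fillConvexPoly(roi,cv2.convexHull(proj(m,P).astype(np.int32)),1); w&=roi
    n,l,st,ce=cv2.connectedComponentsWithStats(w);i=1+np.argmax(st[1:,4])
    k=(l==i).astype(np.uint8);cs,_=cv2.findContours(k,0,1);cv2.fillPoly(k,[cv2.convexHull(cs[0])],1)
    return fit_mask(m,k,x0),k.sum()
E
python3 - <<'E'
from h import *
for c in ["top","side"]:
    m=robot.camera_model(c)
    print(c,hub_col(c,[505,-65]))
mt=robot.camera_model("top")
q=back(mt,[[364,148.5],[491,173],[336.5,296.5],[468.5,321]],10)[:,:2];print(q.round(1).tolist())
for a,b in [(0,1),(2,3),(2,0),(3,1)]:
    v=q[b]-q[a];print(np.hypot(*v),np.degrees(np.arctan2(v[1],v[0])))
s=back(mt,[[354,136],[503,163],[323,306],[479,334]],10)[:,:2];print(s.round(1).tolist())
for a,b in [(0,1),(2,3),(2,0),(3,1)]:
    v=s[b]-s[a];print(np.hypot(*v),np.degrees(np.arctan2(v[1],v[0])))
# IK checks
th=np.radians(-9.7);N=np.array([647.9,-37.3]);
R=np.array([[np.cos(th),-np.sin(th)],[np.sin(th),np.cos(th)]])
h=np.array([505.,-66]);print("hub local",R.T@(h-N))
from scipy.spatial.transform import Rotation as Ro
for yaw in (th,th+np.pi):
    rot=Ro.from_euler("z",yaw)*Ro.from_euler("x",np.pi);o=rot.as_quat()[[3,0,1,2]]
    for off in (-60,-50,-38,-30):
        p=h+R@[off,0]
        print(yaw,off,p,robot.solve_ik([*p,13],o))
    for p in (N+R@[-38,0],):print(robot.solve_ik([*p,13],o))
E
```

```text
top ((array([504.99211075, -66.02454837]), np.float64(37.0)), np.uint64(2342))
side ((array([505.43964585, -65.73528334]), np.float64(98.0)), np.uint64(5265))
[[722.6, 55.6], [687.4, -151.0], [485.9, 96.2], [450.4, -111.0]]
209.493984420171 -99.66611753793795
210.20995133444276 -99.73778774837788
240.14778298992195 -9.743398599729653
240.41083154349835 -9.57272074931013
[[743.1, 71.8], [704.7, -171.7], [470.9, 116.9], [430.2, -127.9]]
246.45546435558495 -98.96086496264964
248.08324401527332 -99.44351426676869
275.95915112708843 -9.399880966184869
278.0412755495938 -9.06296753002586
hub local [-136.02138054  -52.3668219 ]
-0.16929693744344995 -60 [445.85779185 -55.89063723] [ 0.21744109  0.35924888 -0.21716967  2.19105814  0.1339284   0.60323449
 -1.83685359]
-0.16929693744344995 -50 [455.71482655 -57.57553102] [ 0.21140854  0.37202846 -0.20804314  2.16899854  0.13107465  0.61193337
 -1.83035602]
-0.16929693744344995 -38 [467.54326817 -59.59740358] [ 0.20428851  0.38734116 -0.19729733  2.14233252  0.12731888  0.62256767
 -1.82244418]
-0.16929693744344995 -30 [475.42889593 -60.94531861] [ 0.19942154  0.39753165 -0.19002532  2.12443879  0.12448335  0.62975785
 -1.81697758]
[ 0.09183581  0.5709437  -0.14650304  1.81094657  0.11382719  0.76783244
 -1.85384141]
2.972295716146343 -60 [445.85779185 -55.89063723] [ 0.53209015  0.40347949 -0.58525103  2.18317721  0.36685186  0.64936888
  1.08923744]
2.972295716146343 -50 [455.71482655 -57.57553102] [ 0.52328731  0.41597831 -0.57531936  2.16111958  0.36743655  0.6586522
  1.09389728]
2.972295716146343 -38 [467.54326817 -59.59740358] [ 0.51391132  0.43113095 -0.56492387  2.13443031  0.36849719  0.67012333
  1.09908301]
2.972295716146343 -30 [475.42889593 -60.94531861] [ 0.50839361  0.4413438  -0.55894678  2.11649955  0.3694914   0.67798754
  1.10224253]
[ 0.41762664  0.63379236 -0.58631111  1.80157541  0.45391322  0.84392675
  1.01417105]
```

```bash
cat >> h.py <<'E'
from scipy.spatial.transform import Rotation as Ro
TH=np.radians(-9.66);N=np.array([647.9,-37.3])
RM=np.array([[np.cos(TH),-np.sin(TH)],[np.sin(TH),np.cos(TH)]])
O=(Ro.from_euler("z",TH)*Ro.from_euler("x",np.pi)).as_quat()[[3,0,1,2]]
def W(l,z):return [*(N+RM@np.array(l,float)),z]
def L(p):return RM.T@(np.array(p)[:2]-N)
def save(cam,n,roi=None):
    im=robot.camera(cam)[:,:,::-1]
    if roi:
        a,b,c,d=roi;im=cv2.resize(im[c:d,a:b],(800,int(800*(d-c)/(b-a))))[:600]
    cv2.imwrite(f"pics/{n}.png",im)
def st():
    print("t",round(robot.get_time_s(),2),"L",L(robot.get_eef_pos()).round(1),"z",round(robot.get_eef_pos()[2],1),"F",(Ro.from_euler("z",-TH).apply(robot.get_wrist_force())).round(1),"w",round(robot.get_grip_width(),1))
E
python3 - <<'E'
from h import *
print(O)
robot.gripper_to(60)
robot.move_ptp(W([-193,-52.4],150),O);st()
robot.move_linear(W([-193,-52.4],25));st()
save("side","side1",(180,480,260,480));save("wrist","wrist1")
E
```

```text
[ 6.10148983e-17  9.96448909e-01 -8.41995943e-02 -5.15573818e-18]
t 3.62 L [-192.5  -53.2] z 150.2 F [-0.8 -0.4 -0.3] w 60.2
t 4.61 L [-192.2  -52.4] z 25.6 F [-0.1 -0.1 -0.5] w 59.9
```

View pics/side1.png

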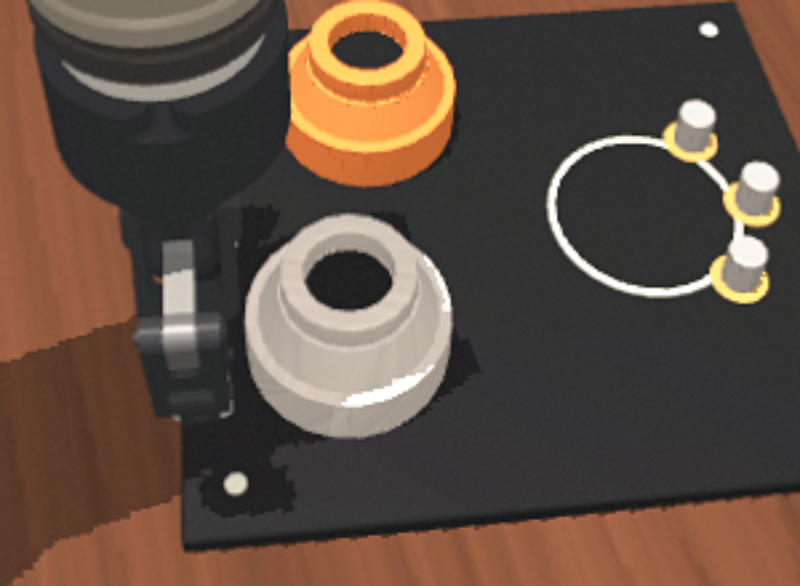

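View pics/wrist1.png

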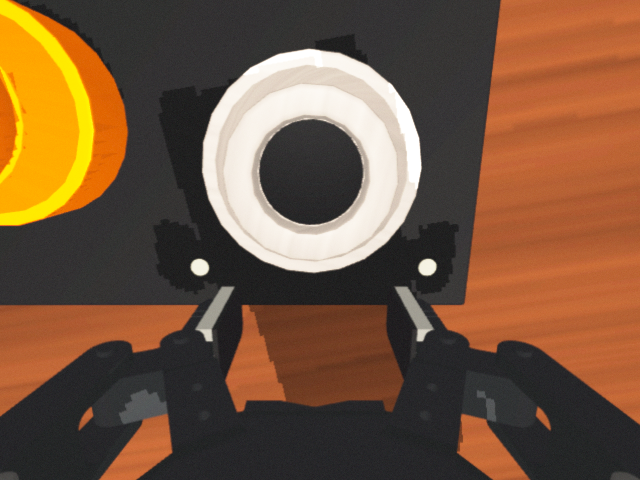

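Run:
```python
from h import *
m=robot.camera_model("side")
for z in (20,25,30,35):print(z,((proj(m,[W([x,y],z) for x in(-203,-181) for y in (-82.4,-94)])-[180,260])/.375).round().tolist())
robot.move_linear(W([-193,-52.4],12),v=40);st()
save("side","side2",(180,480,260,480))
```

```text
20 [[174.0, 417.0], [174.0, 446.0], [233.0, 411.0], [234.0, 441.0]]
25 [[173.0, 410.0], [173.0, 439.0], [233.0, 405.0], [234.0, 434.0]]
30 [[172.0, 403.0], [172.0, 432.0], [232.0, 398.0], [233.0, 427.0]]
35 [[171.0, 396.0], [170.0, 426.0], [231.0, 391.0], [232.0, 420.0]]
t 5.18 L [-193.3  -52.4] z 11.7 F [ 0.5 -0.4  0.6] w 60.2
```

View pics/side2.png

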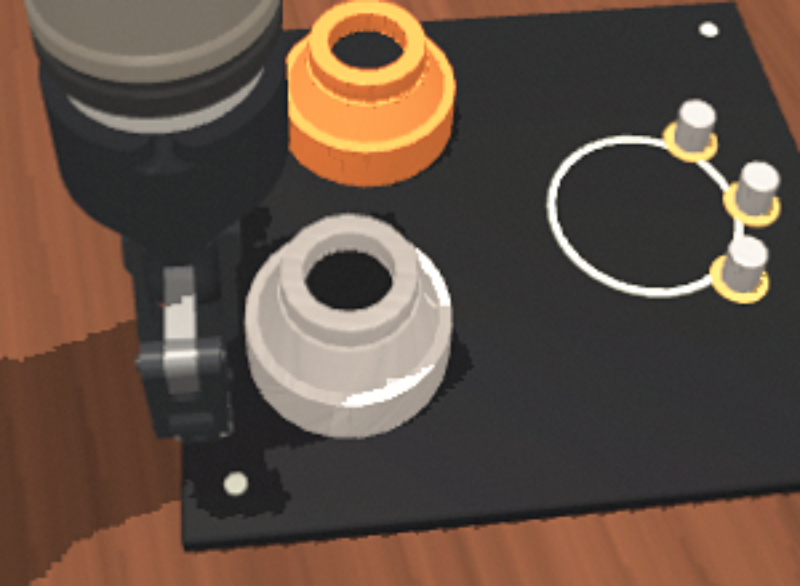

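Run:
```python
from h import *
print("mock",L([543.8,45.2]))
robot.move_linear(W([-168,-52.4],12.5),v=40);st()
print([hub_col(c,W([-131,-52.4],0)[:2]) for c in ("top",)], W([-131,-52.4],0))
save("wrist","wrist3")
```

```text
mock [-116.46754916   63.86211703]
t 6.01 L [-168.7  -52.3] z 12.3 F [-2.8  1.   1.2] w 59.9
[((array([513.33968554, -75.7875573 ]), np.float64(638.0)), np.uint64(2409))] [np.float64(509.9646855426947), np.float64(-66.9750572967316), 0]
```

View pics/wrist3.png

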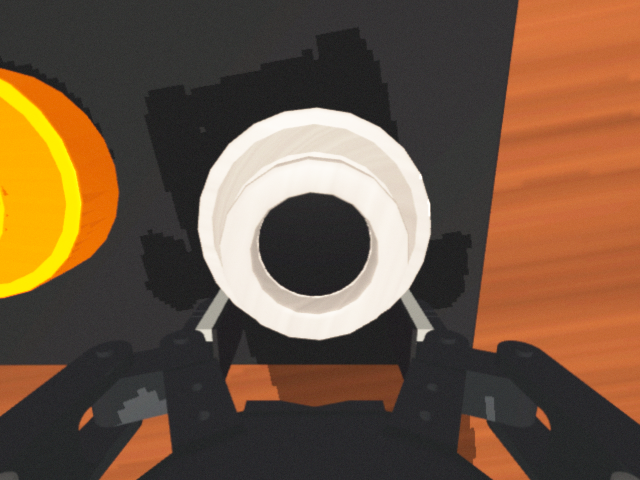

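```bash
cat >> h.py <<'E'
def pose(hx,hy,yaw,d=37.3):
    y=np.radians(yaw);p=[hx-d*np.cos(y),hy-d*np.sin(y)]
    return W(p,12.5),(Ro.from_euler("z",TH+y)*Ro.from_euler("x",np.pi)).as_quat()[[3,0,1,2]]
E
python3 - <<'E'
from h import *
robot.move_linear(*pose(-95,-52.4,17),v=45);st()
robot.move_linear(*pose(-72,-37,17),v=45);st()
save("wrist","wrist4");save("side","side4",(180,480,260,480))
E
```

```text
t 7.12 L [-130.   -63.7] z 12.6 F [ 0.7 -1.3 -0.8] w 60.3
t 7.89 L [-106.9  -47. ] z 12.7 F [-0.4 -0.1 -0.1] w 60.2
```

View pics/side4.png

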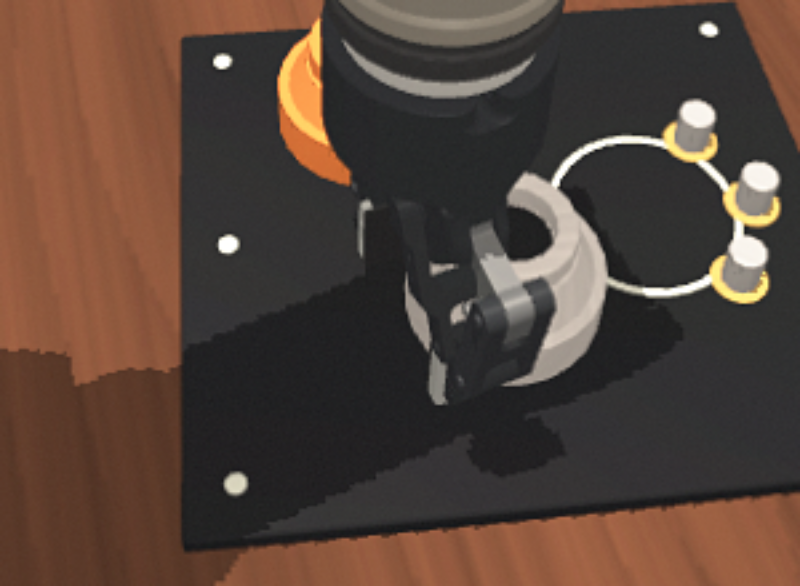

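View pics/wrist4.png

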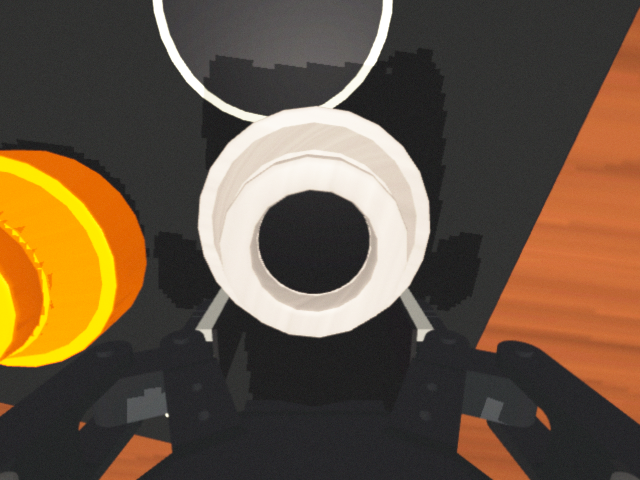

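Run:
```python
from h import *
for a in [(-56,-29,12),(-40,-18,8),(-20,-5,0)]:
    robot.move_linear(*pose(*a),v=40);st()
save("wrist","wrist5");save("top","top5",(300,540,120,350))
r=robot.regions_of("mockup","top");print([(d["at"],d["p"]) for d in r][:2])
```

```text
t 8.62 L [-92.1 -36.5] z 12.5 F [-1.3  0.1 -0.9] w 60.0
t 9.28 L [-76.  -22.3] z 12.8 F [ 0.9  0.1 -0.6] w 60.1
t 10.1 L [-57.3  -5.2] z 12.5 F [-1.7 -0.8  1. ] w 59.8
[([369.8, 258.5], 0.92)]
```

View pics/wrist5.png

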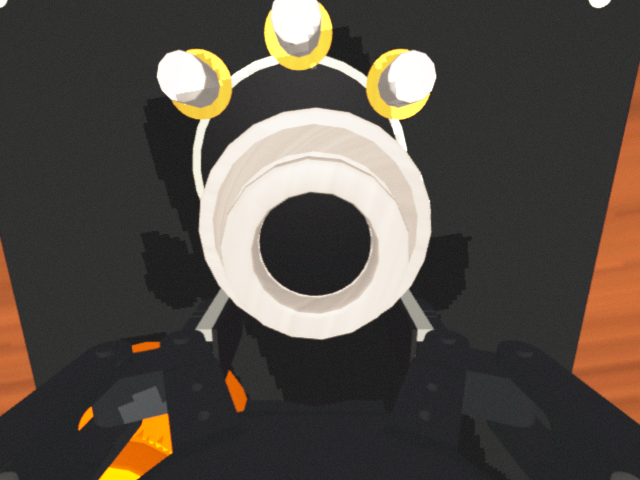

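View pics/top5.png

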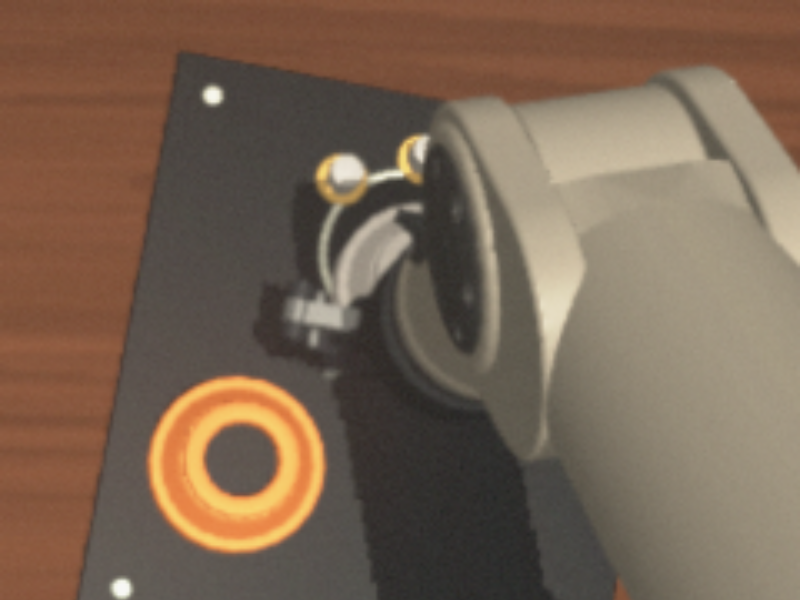

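Run:
```python
from h import *
robot.move_linear(*pose(-5,-0.5,0),v=30);st()
for x in np.arange(-4,6,1.0):
    robot.move_linear(*pose(x,0,0),v=15)
    F=np.mean([Ro.from_euler("z",-TH).apply(robot.get_wrist_force()) for _ in range(3)],0)
    print(x,F.round(1));
    if F[0]<-14:break
st();robot.pause(.3);st();save("wrist","wrist6")
```

```text
t 10.93 L [-41.8   0.1] z 12.5 F [-1.5 -0.2 -0.9] w 60.2
-4.0 [-2.5 -0.6  1.8]
-3.0 [-3.5  0.1  2.4]
-2.0 [-2.4 -1.   1.2]
-1.0 [-4.5  0.3  3.5]
0.0 [-7.4  0.5  4.8]
1.0 [-9.1  0.1  6. ]
2.0 [-10.2   0.8   6.6]
3.0 [-12.3  -0.3   9.1]
4.0 [-14.3  -0.9  10.5]
t 13.18 L [-38.5   0.2] z 12.0 F [-14.3  -0.9  10.5] w 59.9
t 13.47 L [-38.6   0.2] z 12.0 F [-13.2   0.1  10.9] w 59.9
```

View pics/wrist6.png

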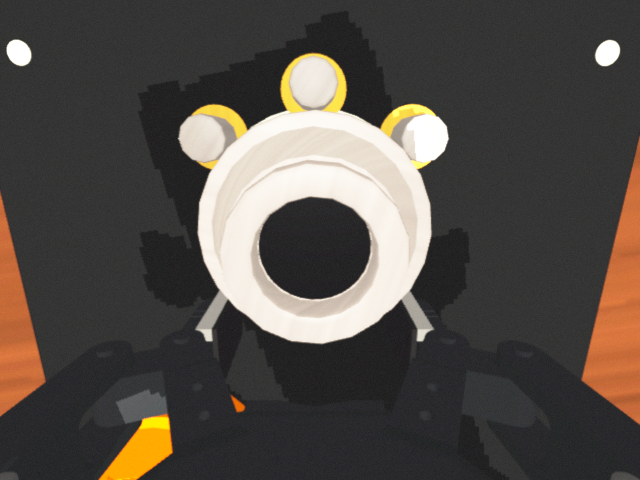

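Run:
```python
from h import *
robot.move_linear(*pose(-3,0,0),v=15);st()
robot.move_linear(*pose(-14,0,0),v=30);st()
p,o=pose(-14,0,0);robot.move_linear([p[0],p[1],200],v=120);st()
save("wrist","wrist7")
robot.move_ptp([300,-500,250],robot.get_tcp_rot());st()
for c in("top","side"):
    im=robot.camera(c)
    g=cv2.cvtColor(im,cv2.COLOR_RGB2HSV)
    m=robot.camera_model(c);q=W([0,0],0)[:2]
    for r in robot.regions_of("hub",c)[:2]:
        f=fit_mask(m,r["mask"].astype(np.uint8),q);print(c,"hub",r["p"],L(f[0]),f[1])
    for r in robot.regions_of("mockup",c)[:2]:
        f=fit_mask(m,r["mask"].astype(np.uint8),[543.8,45.2]);print("mock",r["p"],f)
    for r in robot.spot_point("bushing",c)[:1]:print("bush",r)
    P=np.vstack([circ(*q,40,10),circ(*q,40,35),circ(*q,26,62)])
    v=im[:,:,::-1].copy()
    a,b,d,e=(350,510,130,250) if c=="top" else (340,500,250,370)
    v=cv2.resize(v[d:e,a:b],(800,600),interpolation=cv2.INTER_CUBIC)
    for x in proj(m,P):cv2.circle(v,tuple(int(k) for k in (x-[a,d])*5),1,(0,0,255),-1)
    cv2.imwrite(f"pics/{c}7.png",v)
```

```text
t 14.14 L [-39.3   0.1] z 12.7 F [-1.2  0.3 -1.5] w 59.8
t 14.66 L [-51.2  -0. ] z 12.6 F [ 0.2  0.3 -0.1] w 59.8
t 16.37 L [-51.8  -0.1] z 199.1 F [-0.4 -0.1  0.1] w 59.9
t 18.43 L [-264.1 -513.3] z 249.8 F [ 0.2 -0.6  0.1] w 59.9
top hub 0.91 [-2.74985658  0.42359774] 168.0
mock 0.73 (array([543.8565896 ,  45.24829121]), np.float64(176.0))
bush {'at': [184.1, 198.7], 'p': 0.91}
side hub 0.9 [-1.40050518 -0.93033431] 283.0
mock 0.93 (array([543.80633037,  45.74325908]), np.float64(223.0))
bush {'at': [325.1, 166.1], 'p': 0.67}
```

View pics/top7.png

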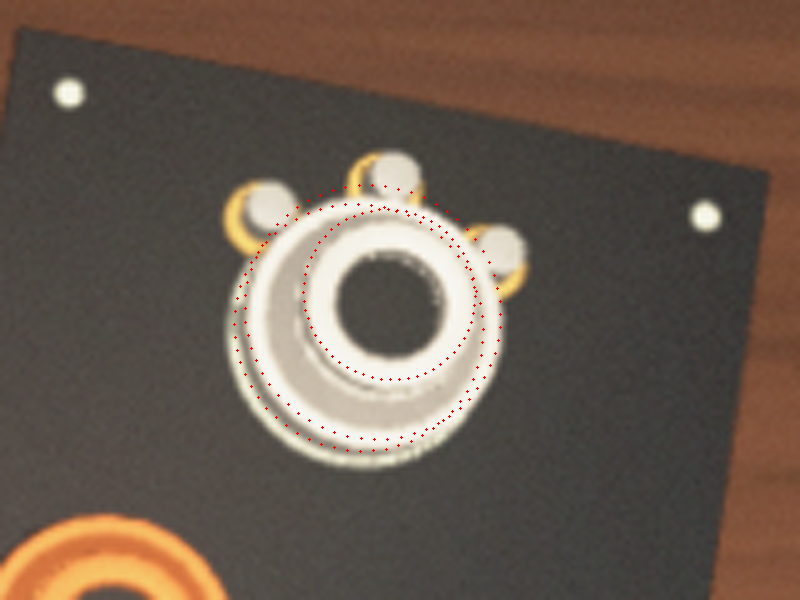

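View pics/side7.png

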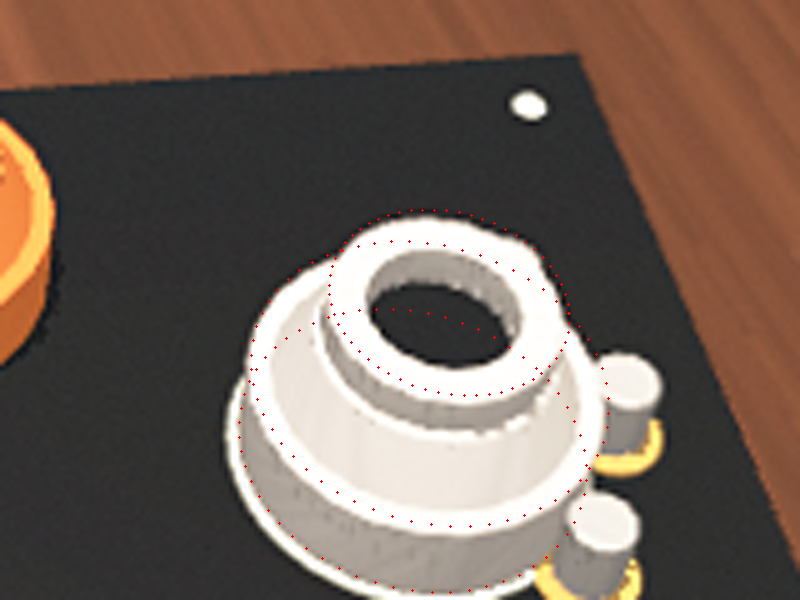

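View pics/wrist7.png

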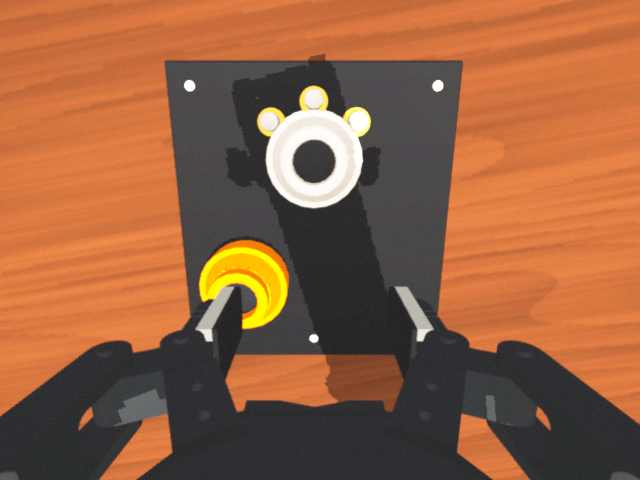

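Run:
```python
from h import *
p,o=pose(-25,0,0);robot.move_ptp([p[0],p[1],120],o);robot.pause(.3);st()
m=robot.camera_model("wrist");im=robot.camera("wrist");cv2.imwrite("pics/wrist8.png",im[:,:,::-1])
import pickle;pickle.dump((m,im),open("w8.pkl","wb"))
v=im[:,:,::-1].copy();print(proj(m,[W([0,0],35)]))
def dots(v,q,s=1,o=(0,0)):
    for P,c in [(circ(*W(q,0)[:2],40,35),(0,0,255)),(circ(*W(q,0)[:2],40,10),(255,0,255)),(circ(*W(q,0)[:2],26,62),(255,0,0))]+[(circ(*W([48*np.cos(a),48*np.sin(a)],0)[:2],8,30),(0,160,0)) for a in np.radians([0,50,-50])]:
        for x in proj(m,P):cv2.circle(v,tuple(int(k) for k in (x-o)*s),1,c,-1)
q=proj(m,[W([10,0],35)])[0];a=int(max(0,q[0]-133));d=int(max(0,q[1]-100))
v=cv2.resize(v[d:d+200,a:a+266],(798,600),interpolation=cv2.INTER_CUBIC);cv2.imwrite("pics/w8raw.png",v.copy());dots(v,[0,0],3,np.array([a,d]));cv2.imwrite("pics/w8.png",v)
print(a,d)
```

```text
t 21.18 L [-62.2  -0.5] z 120.1 F [-0.1  0.9  0.1] w 60.4
[[315.73192016 145.49636568]]
182 28
```

View pics/w8.png

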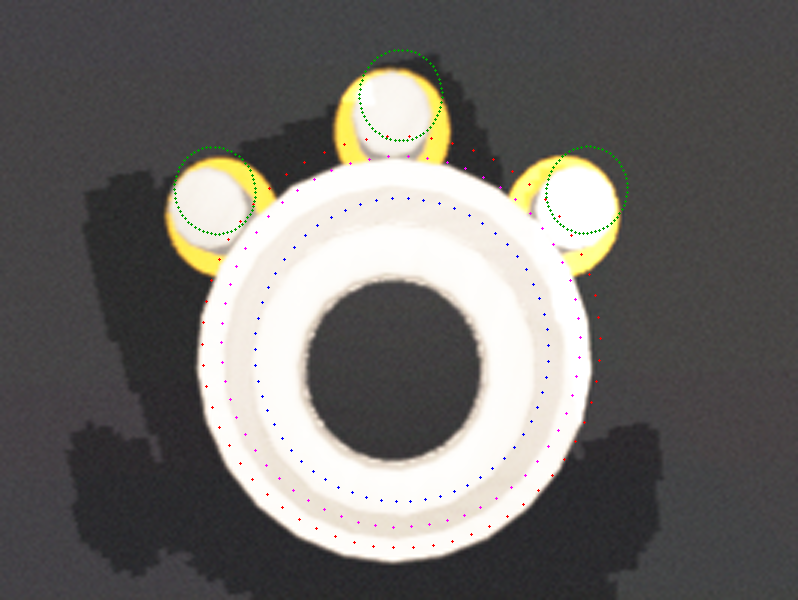

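View pics/w8raw.png

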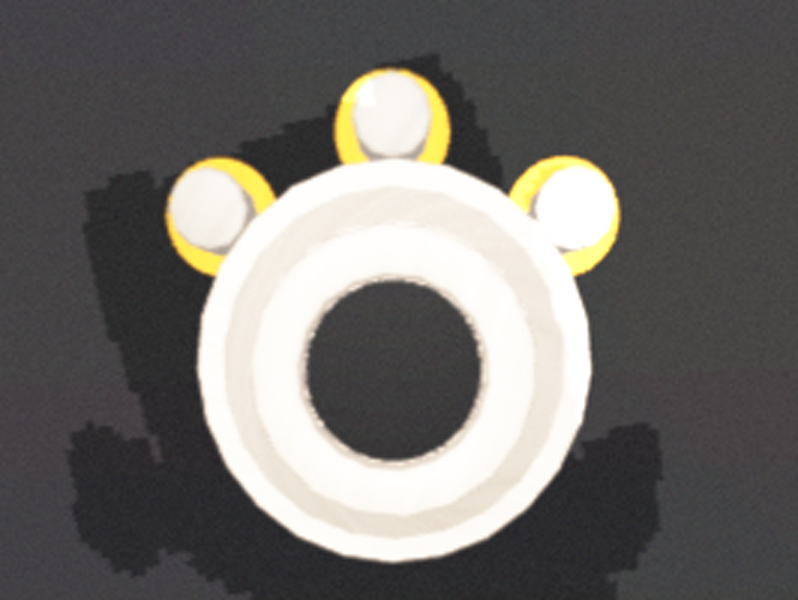

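Run:
```python
from h import *
import pickle;m,im=pickle.load(open("w8.pkl","rb"))
g=cv2.cvtColor(im,cv2.COLOR_RGB2HSV)
# hub foot rim: bright pixels -> component; outer edge fit r=40 at z=35
w=((g[...,2]>120)&(g[...,1]<60)).astype(np.uint8)
cs,_=cv2.findContours(w,cv2.RETR_EXTERNAL,cv2.CHAIN_APPROX_NONE)
c=max(cs,key=cv2.contourArea).reshape(-1,2)
P=back(m,c,35)[:,:2];P=np.array([L(p) for p in P])
f=least_squares(lambda q:np.linalg.norm(P-q[:2],axis=1)-q[2],[0,0,40],loss="soft_l1",f_scale=.3);H=f.x[:2];print("hub",f.x)
# pin discs: bright part around
for s,a in [((210,209),50),((392,112),0),((577,207),-50)]:
    # ray-based edge search of the disc, Hough on upsampled crop
    u=np.array(s)/3+[182,28];r=18;x0,y0=(u-r).astype(int)
    k=cv2.resize(g[y0:y0+2*r,x0:x0+2*r,1],None,fx=6,fy=6,interpolation=cv2.INTER_CUBIC)
    v=cv2.resize(g[y0:y0+2*r,x0:x0+2*r,2],None,fx=6,fy=6,interpolation=cv2.INTER_CUBIC)
    h=cv2.HoughCircles(cv2.bitwise_and(255-k,v),cv2.HOUGH_GRADIENT,1,50,param1=80,param2=8,minRadius=68,maxRadius=92)
    if h is None:print("none");continue
    h=h[0,0];q=L(back(m,[[ (h[0]+.5)/6-.5+x0,(h[1]+.5)/6-.5+y0]],30)[0]);print(a,h,q,"dist hub",np.linalg.norm(q-H))
```

```text
hub [-1.85445335  1.73767945 40.21944789]
50 [104.5 110.5  80.4] [27.9260093  38.55536589] dist hub 47.354176059604704
0 [ 94.5 114.5  91.4] [44.97297713  3.70242089] dist hub 46.86862975182043
-50 [109.5 106.5  80.4] [ 28.19190118 -34.63610773] dist hub 47.17876444428789
```

Run:
```python
from h import *
p=robot.get_eef_pos();robot.move_linear([p[0],p[1],220],v=120);robot.pause(.3);st()
robot.finish_job();print(robot.get_time_s())
```

```text
t 22.51 L [-62.5  -0.4] z 219.4 F [0.5 0.6 0.5] w 59.8
the job is handed in; nothing more can be done
the job is handed in; nothing more can be done
```

The hub is home against all three pins, and I handed the job in at about 22.5 s with the arm clear of everything. I set the fingers 60 mm apart as a cradle low on the hub's foot. I pushed it along a bent path around the mock-up, seated it with about 14 N, then backed straight off and lifted away.

**What agreed:**
- While seating, the side force stayed near zero, so the hub was pressing evenly on the pins.
- In a close wrist picture, the hub-to-pin centre distances came out at 47.4, 46.9 and 47.2 mm against a nominal 48 mm. That is contact on all three, allowing for the error in fitting the pins.
- The mock-up fits within about 0.5 mm of where it started.
- The hub looked flat and upright in every picture I took.

**What disagreed:**
- **Nest position:** Measured against the nest position I took from the white ring, the top and side cameras put the hub 1.4 to 2.7 mm short. In the wrist picture the pins were shifted about the same way as the hub, so I took this as calibration error, not a gap. I relied on the hub-to-pin distances instead.
- **Bushing:** It was detected 1 to 2.5 pixels from its first spot. The arm never went near it, so I took that as detector noise.

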